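Clamp a plate in the drilling jig with its over-centre lever

TASK

Clamp the loose aluminium plate in the drilling jig: lay it flat lengthwise between the jig's side rails and slide it in until the spring-loaded stop pin is pushed right back into its sleeve. Then, with the plate staying there, swing the red T-handled lever over until it snaps past centre and the rubber pad holds the plate down, and let go.

Things in the scene. Friction and masses are not known exactly. Their poses are not given: they have to be found in the camera images.
- plate: Loose aluminium plate with two holes, 140 x 50 x 14 mm, about 0.55 kg, lying flat on the bench. Origin at the centre of its underside; x along its length, y along its width, z up. It is the same either way round. A bench vice, 0.17 m tall, stands between it and the jig: carry the plate over it.
- jig: Fixed steel drilling jig. Origin on the bench; x runs from the open entry end (nearer the robot) to the clamp, z up. Base x -85..130, y +-55, 15 mm high. Side rails on it: 12 mm high, x -31..31, inner faces y +-32, flared to x -46. Centreline pin stop behind them. Red cheeks x 48..120, y +-21, to 103 mm high. The open clamp arm stays at x > -5 mm, over 25 mm above the seated plate.
- nest (a point): Point on top of the jig's base, 15 mm above the bench, straight above the jig's origin; axes as the jig's. The plate lies here, between the rails, its length along x.
- stop_pin (a joint): Sprung steel pin, 7 mm thick, 22 mm above the bench, met by the plate's end. m: 0 out, 0.006 flush in its brass sleeve (hard stop); home above 0.003. Spring 0.3 to 1.2 N. The sleeve's setting varies and is not reported: the flush stop lies anywhere from x = 22 to 40 mm in the jig's frame and has to be felt.
- clamp_arm: Steel clamp arm between the cheeks, carrying the sprung rubber pad that comes down on the plate at x about 10 mm in the jig's frame. Origin at its pivot. It is driven by the lever; a spring raises it.
- lever (a joint): Over-centre lever, rad. 0: open, pointing up and away from the entry, 60 deg above level. Turns about the jig's y through upright (0.52) toward the entry; centre 1.65, stop 1.90 (11 deg above level, over the arm). A spring pushes it back with up to about 15 N at the grip, hardest near 0.9: let go early it flies open; past centre it snaps to the stop and stays.
- lever_grip (a point): Centre of the red round crossbar (T-grip) at the lever's end: 18 mm thick, 70 mm long, along the jig's y, 100 mm from the lever's pivot, on an 8 mm stem. Pivot axis along the jig's y, at x = 64 mm, y = 0, 90 mm above the bench in the jig's frame. A pinch across the crossbar pushes it squarely; its smooth ends give little hold.

How it is judged:
On the way, in this order (a step that is already met when the one before it is completed fails the run):
1. the plate lies flat between the rails with the stop pin pushed back, the lever still open (value of joint stop_pin above 0.003 m and z of plate in the frame of nest between -0.003 and 0.004 m and y of plate in the frame of nest between -0.008 and 0.008 m and x of plate in the frame of nest between -0.06 and -0.02 m and angle between the x axis of plate and the x axis of nest, either way round below 0.12 rad and angle between plate's own z axis and vertical below 0.05 rad and value of joint lever below 1 rad), for 0.2 s.
2. the lever is swung past centre (value of joint lever above 1.78 rad), for 0.2 s.
At the end, for the whole second after the job is handed in: The plate lies flat on the jig base between the rails (8 mm of centre, 0.12 rad of square, underside within 4 mm of the base), the stop pin is still pushed in over 3 of its 6 mm, the lever is past centre (above 1.78 rad), the pad presses the plate with over 4 N, and all is at rest (value of joint stop_pin above 0.003 m and z of plate in the frame of nest between -0.003 and 0.004 m and y of plate in the frame of nest between -0.008 and 0.008 m and x of plate in the frame of nest between -0.06 and -0.02 m and angle between the x axis of plate and the x axis of nest, either way round below 0.12 rad and angle between plate's own z axis and vertical below 0.05 rad and value of joint lever above 1.78 rad and contact force between clamp_arm and plate above 4 N and linear speed of plate below 0.01 m/s and velocity of joint lever below 0.1 rad/s); the robot touches nothing.
It also fails if it takes over 61 s, if anything falls off the work surface, if the arm or the gripper's body presses on something with over 40 N, if the wrist force passes 120 N, or if a joint passes its speed limit or range.

ROBOT

A 6-joint arm with a two-finger parallel gripper is mounted at the origin on a cart in front of the work surface, level with it; the furniture and walls round the work are solid. World frame = base frame: x ahead of the robot, y to its left, z up, the work surface at z = 0. Lengths are in m, angles in rad, forces in N, time in s.
With the tool pointing down it reaches from about 0.25 to 0.775 m from the base axis. Payload 4 kg.
Tool frame: the origin (TCP) lies at the very end of the fingers, on their centre line; the grasp point (between the pads) lies 19 mm behind it (robot.tcp_to_grasp is the distance from the TCP to the grasp point, in m); z points along the fingers, y is the line along which they close (so a half turn about z gives the same grasp; the last joint's range is limited). The gripper opens to 94 mm and grips with 3 to 60 N. Pads are 16 mm wide; open, the fingers measure 119 mm over their backs; the gripper's body (75 mm by 177 mm) begins 78 mm behind the grasp point.
Start: joints at [-1.307, 0.087, 1.371, -0, 1.684, -0.103], TCP at [0.197, -0.513, 0.206] pointing down, gripper open.
Joint ranges: [-3.1, 3.1], [-0.76, 2.03], [0.27, 2.55], [-1.08, 4.22], [0.17, 2.65], [-2.57, 2.57]. Speed limits (rad/s): [2.79, 2.79, 3.14, 3.14, 3.14, 3.14].

INTERFACE

Orientations are given as [roll, pitch, yaw] about the fixed x, y, z axes, in that order (R = Rz(yaw) Ry(pitch) Rx(roll)).
In Python, from bench import robot, telemetry, snapshot gives the robot as it stands (robot), with the cameras as plain functions and the readings (telemetry).
- The arm moves only by the tool nudge_tcp, called as name(argument=value, ...), one argument or row to a line, values as JSON. Schema: {"type":"object","properties":{"steps":{"type":"array","items":{"type":"object","properties":{"finger_gap":{"type":"number"},"x":{"type":"number"},"y":{"type":"number"},"z":{"type":"number"},"rz":{"type":"number"}},"additionalProperties":false,"required":["finger_gap"]},"minItems":1,"maxItems":20},"only":{"type":"string"},"quiet":{"type":"boolean"},"lines":{"type":"string"}},"required":["steps"],"additionalProperties":false}. steps is a list of rows, 1 to 20 of them, each an object with the fields finger_gap (the finger opening in m), x, y, z (the shift in m), rz (a turn about the tool's z in rad); a field left out counts as zero (the opening has to be given); each row shifts and turns the commanded pose from where the row before left it, along the tool's axes as they then stand; what a row does not reach is not made up. A row lasts 1/12 s, in which the tool goes at most 0.0417 m and 0.125 rad, less where a joint would pass 70% of its speed; a pose out of reach is approached as far as the arm can. The fingers move at their own pace and stop on an object; the grip force is fixed at half the most. Time passes only in rows, so rows that do not move let the fingers close. The tool returns the time, the measured TCP pose, the force, the opening and the grip force at its end. only (a regular expression) keeps the lines of the reply that match it, lines (a string "A,B") keeps lines A to B, and quiet returns only ok. Input that does not fit is refused with a message, and nothing moves.
- telemetry.get_obs(): the state, without advancing time (a new reading comes with each control period).
- snapshot(name): name is "scene" or "top" or "wrist"; returns a dict with "color" (480x640x3 uint8, blue, green, red), "fx", "fy", "cx", "cy" (pixels), "k1" (the pictures are not rectified: a ray, as slopes to the right and down, at radius r is drawn at 1 + k1 r^2 times it, then the intrinsics apply), "extrinsics" (4x4, takes a point from world to camera coordinates). Camera axes: x right, y down, z forward; pixel columns grow to the right and rows downward; lengths in m; the calibration is good to about 2 mm. A picture is of the moment at which its call begins. There is no depth.
- robot.close_job(): hands the job in; it is judged then, once.
The state is a dict: "time": time; "joint_positions": joint angles; "qvel": joint speeds; "joint_torque": joint torques, N m; "tool_pos": TCP position; "ee_rot": TCP orientation; "wrist_force": force on the tool from outside, world axes, zero at the start; "wrist_torque": the same for the moment, N m; "width": finger opening in m; "finger_force": force on a finger pad.
Only numpy, scipy, OpenCV 4.12 (cv2) and the standard library are available. Lean on these libraries where they do the work, as an engineer would, in place of code of your own. Each camera call takes 0.05 s, during which the arm holds its last target. There are 200 camera calls.

## Working session

There is one attempt and no reset: what is moved stays moved. The work goes in short steps, Python scripts to look and compute and a tool call to move; the robot and the scene stay as the last step left them, time stands still between calls to the robot, and variables do not carry over. Pictures are saved under pics/ and viewed, at most 14 in all, crops included, and the job is handed in when it is done.

```bash
ls; mkdir -p pics
```

Create h.py:
```python
import numpy as np, cv2
from bench import robot, telemetry, snapshot
```

Run:
```python
from h import *
o=telemetry.get_obs(); print({k:np.round(v,3) for k,v in o.items()})
for n in("scene","top"):
    s=snapshot(n); cv2.imwrite(f"pics/{n}0.png",s["color"]); np.save(f"pics/{n}0.npy",s,allow_pickle=True)
    print(n,s["fx"],s["cx"],s["cy"],s["k1"],np.round(s["extrinsics"],3).tolist())
```

```text
bench.py
pics
{'time': np.float64(0.0), 'joint_positions': array([-1.307,  0.088,  1.372, -0.   ,  1.684, -0.103]), 'qvel': array([ 0.002,  0.001, -0.001,  0.   , -0.001, -0.002]), 'joint_torque': array([-1.0000e-03, -3.4019e+01, -3.0242e+01,  7.2000e-02,  3.3000e-02,
       -0.0000e+00]), 'tool_pos': array([ 0.197, -0.513,  0.204]), 'ee_rot': array([-3.139, -0.   ,  0.367]), 'wrist_force': array([-0.461,  0.684, -0.328]), 'wrist_torque': array([-0.022,  0.031, -0.002]), 'finger_force': np.float64(0.0), 'width': np.float64(0.094)}
scene 542.3887582151119 314.7527021089793 241.54578098363743 -0.13192201193695124 [[-0.893, -0.45, 0.017, 0.458], [-0.355, 0.679, -0.643, 0.342], [0.278, -0.58, -0.766, 1.054], [0.0, 0.0, 0.0, 1.0]]
top 439.9176995439148 316.303068132166 243.16072616601986 0.0021030327915686105 [[0.009, -0.999, 0.034, -0.113], [-0.985, -0.015, -0.175, 0.573], [0.175, -0.032, -0.984, 0.852], [0.0, 0.0, 0.0, 1.0]]
```

View pics/scene0.png

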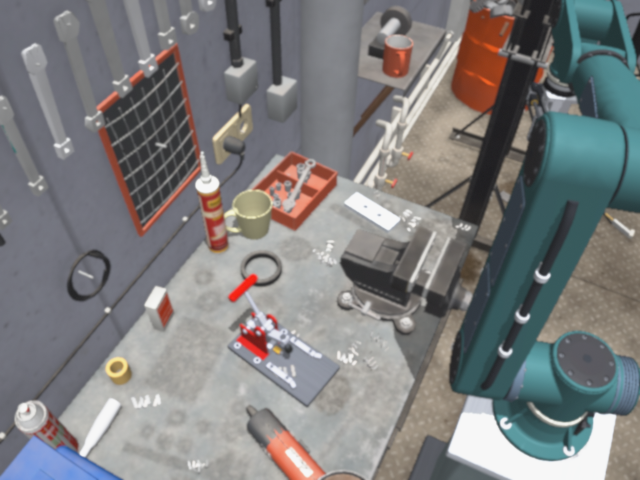

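View pics/top0.png

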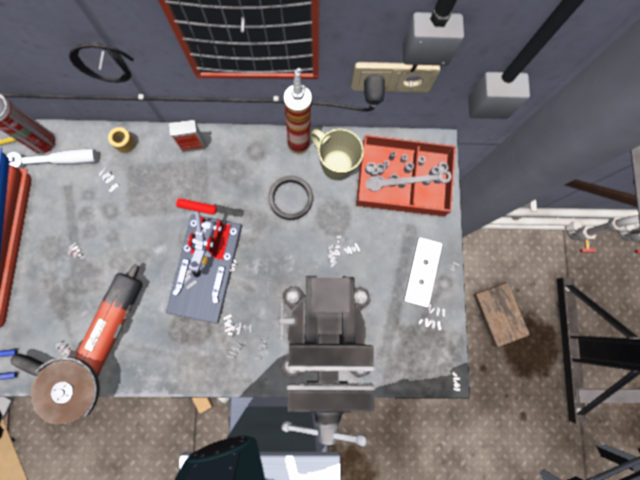

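The top picture shows the white plate at about (424,272), the dark jig base at (204,270) with its red grip at (196,206), and the vice at (330,340) between them. Next I'll measure by ray casting.

Add to h.py:
```python
def cam(s): return np.array([[s["fx"],0,s["cx"]],[0,s["fy"],s["cy"]],[0,0,1]]),np.array([s["k1"],0,0,0.])
def rays(s,px):
    K,_=cam(s); px=np.float64(px).reshape(-1,2)
    d=np.c_[(px[:,0]-s["cx"])/s["fx"],(px[:,1]-s["cy"])/s["fy"]]; u=d.copy()
    for _ in range(20): u=d/(1+s["k1"]*(u**2).sum(1,keepdims=True))
    E=s["extrinsics"]; R,t=E[:3,:3],E[:3,3]
    return -R.T@t, np.c_[u,np.ones(len(u))]@R
def onz(s,px,z):
    c,d=rays(s,px); return c+d*((z-c[2])/d[:,2])[:,None]
def proj(s,P):
    P=np.float64(P).reshape(-1,3); K,D=cam(s); E=s["extrinsics"]
    return cv2.projectPoints(P,cv2.Rodrigues(E[:3,:3])[0],E[:3,3],K,D)[0].reshape(-1,2)
def cross(s1,p1,s2,p2):
    a,d=rays(s1,p1); b,e=rays(s2,p2); d,e=d[0],e[0]
    k=np.linalg.lstsq(np.c_[d,-e],b-a,rcond=None)[0]; p,q=a+k[0]*d,b+k[1]*e
    return (p+q)/2,np.linalg.norm(p-q)
def blob(m,box):
    x0,y0,x1,y1=box; k=np.zeros(m.shape,np.uint8); k[y0:y1,x0:x1]=m[y0:y1,x0:x1]*255
    return max(cv2.findContours(k,cv2.RETR_EXTERNAL,cv2.CHAIN_APPROX_NONE)[0],key=cv2.contourArea)
load=lambda n: np.load(f"pics/{n}.npy",allow_pickle=True).item()
```

Run:
```python
from h import *
t,s=load("top0"),load("scene0")
for S,bp,bj in((t,(395,225,450,315),(160,195,250,330)),(s,(335,185,410,235),(220,320,345,410))):
    c=S["color"].astype(int); mn=c.min(2)
    p=blob(mn>205,bp); w=onz(S,p[:,0],.014)
    r=cv2.minAreaRect(np.float32(w[:,:2]*1000)); print("plate",np.round(r[0],1),np.round(r[1],1),r[2])
    print(np.round(cv2.boxPoints(r)).tolist())
    m=(c.max(2)<105)
    print("jig dark px",m[bj[1]:bj[3],bj[0]:bj[2]].sum())
    p=cv2.convexHull(blob(m,bj)); w=onz(S,p[:,0],.015)
    print(np.round(w[:,:2]*1000).tolist())
def red(S,box):
    c=S["color"].astype(int); return blob((c[:,:,2]>170)&(c[:,:,1]<70)&(c[:,:,0]<70),box)
a=red(t,(170,195,222,216)); b=red(s,(225,270,262,305))
ra,rb=cv2.minAreaRect(a),cv2.minAreaRect(b); print(ra,rb)
print("grip",cross(t,ra[0],s,rb[0]))
big=np.hstack([cv2.resize(t["color"][185:330,155:255],None,fx=4,fy=4,interpolation=3),cv2.resize(s["color"][265:410,220:345],None,fx=3.2,fy=4,interpolation=3)])
cv2.imwrite("pics/crop1.png",big[:600,:800])
```

```text
plate [ 523.6 -336.6] [ 55.8 144.4] 76.91259002685547
[[447.0, -347.0], [588.0, -380.0], [600.0, -326.0], [460.0, -293.0]]
jig dark px 702
[[659.0, 97.0], [653.0, 58.0], [651.0, 54.0], [642.0, 54.0], [516.0, 122.0], [514.0, 124.0], [508.0, 140.0], [507.0, 146.0], [512.0, 151.0], [516.0, 153.0], [659.0, 108.0]]
plate [ 520.8 -337.8] [ 55.8 145.8] 75.55781555175781
[[443.0, -347.0], [584.0, -383.0], [598.0, -329.0], [457.0, -293.0]]
jig dark px 98
[[520.0, 101.0], [517.0, 102.0], [512.0, 112.0], [513.0, 128.0], [514.0, 129.0], [520.0, 127.0], [535.0, 113.0], [524.0, 102.0]]
((195.69219970703125, 205.9775390625), (38.62894058227539, 8.4844970703125), 11.768288612365723) ((242.20169067382812, 287.16851806640625), (8.399223327636719, 33.968544006347656), 48.012786865234375)
grip (array([0.61448727, 0.11242256, 0.17879336]), np.float64(0.002343337957892177))
```

View pics/crop1.png

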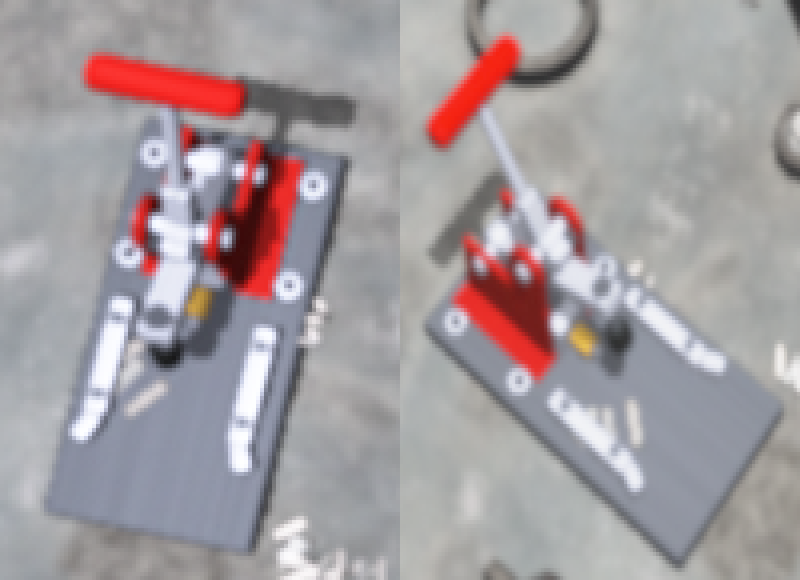

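The crops show the jig base corners clearly in both views (left crop (47,513), (253,550), (347,157), (143,118)), plus white rails and a lever that is open. I'll use the corners at z=15 mm.

Run:
```python
from h import *
t,s=load("top0"),load("scene0")
T=np.array([[47,513],[253,550],[347,157],[143,118]])/4+[155,185]
Sx=np.array([[680,565],[780,405],[425,325]]); Sx=(Sx-[400,0])/[3.2,4]+[220,265]
W=onz(t,T,.015); V=onz(s,Sx,.015)
print(np.round(W*1000,1)); print(np.round(V*1000,1))
# jig frame fit: entry-left(+y), entry-right, far-right, far-left
J=np.array([[-85,55],[-85,-55],[130,-55],[130,55]])/1000
def fit(J,P):
    jc,pc=J.mean(0),P.mean(0); U,_,Vt=np.linalg.svd((J-jc).T@(P-pc)); R=(U@Vt).T
    o=pc-R@jc; print("origin",o,"yaw",np.arctan2(R[1,0],R[0,0]),"res mm",np.round(1000*(J@R.T+o-P),1).tolist()); return o,R
fit(J,W[:,:2])
for idx in ([0,1,3],[1,0,2],[0,1,2]): fit(J[idx],V[:,:2])
```

```text
[[429.9 199.6  15. ]
 [412.1  93.4  15. ]
 [619.9  53.3  15. ]
 [639.4 162.9  15. ]]
[[425.7 204.5  15. ]
 [408.6  98.3  15. ]
 [634.2 163.5  15. ]]
origin [0.50319083 0.13131642] yaw -0.17974538303416113 res mm [[-0.5, 1.1], [-2.4, -1.0], [1.4, 0.7], [1.5, -0.7]]
origin [0.49913365 0.13494539] yaw -0.18931846506429106 res mm [[0.3, 0.5], [-3.3, -1.4], [3.0, 1.0]]
origin [0.49913365 0.13494539] yaw -0.18931846506429106 res mm [[0.3, 0.5], [-3.3, -1.4], [3.0, 1.0]]
origin [0.49818024 0.17639706] yaw 0.2353112676248435 res mm [[-23.0, 5.6], [19.8, 4.7], [3.2, -10.3]]
```

Add to h.py:
```python
def go(x,y,z,yaw):
    "turn needed, then the shift along the tool's axes once turned (tool down)"
    o=telemetry.get_obs(); d=np.array([x,y,z])-o["tool_pos"]; c,s=np.cos(yaw),np.sin(yaw)
    w=o["ee_rot"]; print("tilt",np.round([abs(w[0])-np.pi,w[1]],3),"turn",round((w[2]-yaw+np.pi)%(2*np.pi)-np.pi,3),"shift",np.round([c*d[0]+s*d[1],s*d[0]-c*d[1],-d[2]],4))
```

```bash
python3 -c "
from h import *
go(.495,-.330,.20,-.24)"
```

```text
tilt [-0.002 -0.   ] turn 0.607 shift [ 0.2459 -0.2485  0.0044]
```

nudge_tcp(
  steps=[
    {"finger_gap": 0.094,"rz": 0.1214},
    {"finger_gap": 0.094,"rz": 0.1214},
    {"finger_gap": 0.094,"rz": 0.1214},
    {"finger_gap": 0.094,"rz": 0.1214},
    {"finger_gap": 0.094,"rz": 0.1214},
    {"finger_gap": 0.094,"x": 0.0246,"y": -0.0249},
    {"finger_gap": 0.094,"x": 0.0246,"y": -0.0249},
    {"finger_gap": 0.094,"x": 0.0246,"y": -0.0249},
    {"finger_gap": 0.094,"x": 0.0246,"y": -0.0249},
    {"finger_gap": 0.094,"x": 0.0246,"y": -0.0249},
    {"finger_gap": 0.094,"x": 0.0246,"y": -0.0249},
    {"finger_gap": 0.094,"x": 0.0246,"y": -0.0249},
    {"finger_gap": 0.094,"x": 0.0246,"y": -0.0249},
    {"finger_gap": 0.094,"x": 0.0246,"y": -0.0249},
    {"finger_gap": 0.094,"x": 0.0246,"y": -0.0249},
    {"finger_gap": 0.094},
    {"finger_gap": 0.094},
  ],
)

```text
time: 1.52
tool_pos: [0.4963, -0.3287, 0.2044]
ee_rot: [-3.141, 0.002, -0.237]
wrist_force: [-0.6, -0.2, 0.1]
width: 0.0939
finger_force: 0.0
```

Run:
```python
from h import *
s=snapshot("wrist"); np.save("pics/w1.npy",s,allow_pickle=True); cv2.imwrite("pics/w1.png",s["color"])
print(s["fx"],s["k1"],np.round(-s["extrinsics"][:3,:3].T@s["extrinsics"][:3,3],3))
go(.495,-.33,.003,-.24)
```

```text
346.4673072595346 -0.05500939400911117 [ 0.571 -0.347  0.384]
tilt [-0.     0.002] turn 0.001 shift [-2.000e-04  4.000e-04  2.016e-01]
```

View pics/w1.png

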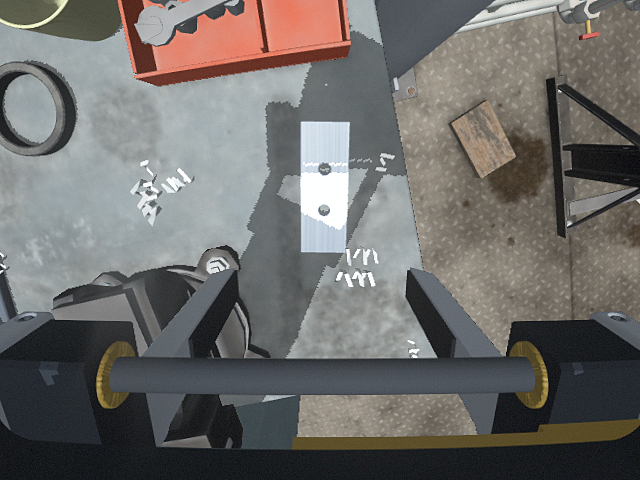

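Wrist picture: the plate is the bright rectangle with corners (301,122), (350,122), (347,252), (301,252). A vice lug at (217,262) is close on the left.

Run:
```python
from h import *
w,t=load("w1"),load("top0")
P=onz(w,[[301,122],[350,122],[347.5,252],[301,252]],.014)*1000; print(np.round(P,1),P.mean(0))
d=(P[0]+P[1]-P[2]-P[3])/2; print("yaw",np.arctan2(d[1],d[0]),"len",np.linalg.norm(d),"wid",np.linalg.norm(P[0]-P[1]),np.linalg.norm(P[2]-P[3]))
print("lug",onz(w,[[235,262],[217,250]],.03)); print("vice jaws right",onz(t,[[373,345],[373,408],[373,380],[355,278]],.17)); print("lug top",onz(t,[[369,297]],.03))
```

```text
[[ 594.9 -330.8   14. ]
 [ 583.3 -379.5   14. ]
 [ 447.6 -347.    14. ]
 [ 459.8 -296.2   14. ]] [ 521.4126412  -338.38769233   14.        ]
yaw -0.24285539025598524 len 139.4614924217335 wid 50.076566037375436 52.18711296937871
lug [[ 0.47025047 -0.22578607  0.03      ]
 [ 0.48786565 -0.21086174  0.03      ]]
vice jaws right [[ 0.37710973 -0.20128922  0.17      ]
 [ 0.27393896 -0.19988763  0.17      ]
 [ 0.31916982 -0.20050312  0.17      ]
 [ 0.4921769  -0.17093804  0.17      ]]
lug top [[ 0.46691033 -0.21682104  0.03      ]]
```

nudge_tcp(
  steps=[
    {"finger_gap": 0.094,"y": 0.0034,"z": 0.03},
    {"finger_gap": 0.094,"z": 0.035},
    {"finger_gap": 0.094,"z": 0.035},
    {"finger_gap": 0.094,"z": 0.035},
    {"finger_gap": 0.094,"z": 0.03},
    {"finger_gap": 0.094,"z": 0.02},
    {"finger_gap": 0.094,"z": 0.01},
    {"finger_gap": 0.094,"z": 0.005},
    {"finger_gap": 0.094},
    {"finger_gap": 0.045},
    {"finger_gap": 0.045},
    {"finger_gap": 0.045},
    {"finger_gap": 0.045},
    {"finger_gap": 0.045},
    {"finger_gap": 0.045},
  ],
)

```text
time: 2.82
tool_pos: [0.4949, -0.3335, 0.006]
ee_rot: [3.141, -0.001, -0.24]
wrist_force: [-0.4, 0.6, -0.1]
width: 0.0576
finger_force: 0.0
```

nudge_tcp(
  steps=[
    {"finger_gap": 0.03},
    {"finger_gap": 0.03},
    {"finger_gap": 0.03},
    {"finger_gap": 0.03},
    {"finger_gap": 0.03},
    {"finger_gap": 0.03},
  ],
)

```text
time: 3.32
tool_pos: [0.495, -0.332, 0.0058]
ee_rot: [-3.139, 0.0, -0.24]
wrist_force: [0.3, 5.1, 4.0]
width: 0.0498
finger_force: 30.0
```

nudge_tcp(
  steps=[
    {"finger_gap": 0.03,"z": -0.01},
    {"finger_gap": 0.03,"z": -0.02},
    {"finger_gap": 0.03,"z": -0.03},
    {"finger_gap": 0.03,"z": -0.03},
    {"finger_gap": 0.03,"z": -0.03},
    {"finger_gap": 0.03,"z": -0.03},
    {"finger_gap": 0.03,"z": -0.03},
    {"finger_gap": 0.03,"z": -0.03},
    {"finger_gap": 0.03,"z": -0.03},
    {"finger_gap": 0.03,"z": -0.02},
    {"finger_gap": 0.03},
    {"finger_gap": 0.03},
  ],
)

```text
time: 4.32
tool_pos: [0.4945, -0.3343, 0.2657]
ee_rot: [3.14, -0.001, -0.241]
wrist_force: [0.2, -0.0, -5.1]
width: 0.0496
finger_force: 30.0
```

Run:
```python
from h import *
s=snapshot("wrist"); np.save("pics/w2.npy",s,allow_pickle=True); cv2.imwrite("pics/w2.png",s["color"])
o=telemetry.get_obs(); print(o["tool_pos"],o["ee_rot"],o["wrist_torque"])
J,a=np.array([.501,.133]),-.183; X=np.array([np.cos(a),np.sin(a)])
p=J+X*-.090; print(p); go(p[0],p[1],.26,a)
```

```text
[ 0.49388317 -0.33360025  0.26349392] [-3.14143604e+00  2.85288900e-03 -2.40906216e-01] [0.11889384 0.16359331 0.01929596]
[0.4125028  0.14937823]
tilt [-0.     0.003] turn -0.058 shift [-0.1679 -0.4601  0.0035]
```

View pics/w2.png

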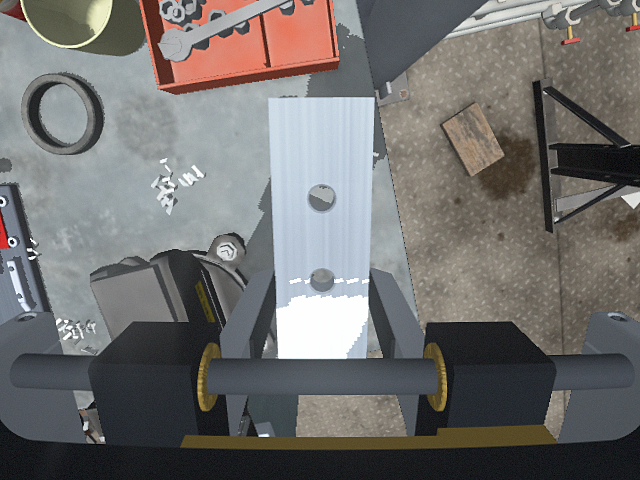

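The plate (front edge row 98, cols 269–375) hangs straight ahead between the fingers. I'll check droop against the flat prediction.

Run:
```python
from h import *
w=load("w2"); 
for z in (.25,.26,.265,.27,.275,.28,.285):
    P=onz(w,[[269,98],[375,97]],z); print(z,np.round(P,4).tolist(),np.linalg.norm(P[0]-P[1]), np.round((P.mean(0)[:2]-[.4942,-.334])@[np.cos(.24),-np.sin(.24)],4))
```

```text
0.25 [[0.5981, -0.3311, 0.25], [0.5852, -0.3861, 0.25]] 0.05646786912084072 0.1005
0.26 [[0.5966, -0.3322, 0.26], [0.5843, -0.3844, 0.26]] 0.05358018304846792 0.0993
0.265 [[0.5959, -0.3327, 0.265], [0.5839, -0.3835, 0.265]] 0.052136340012281505 0.0987
0.27 [[0.5951, -0.3333, 0.27], [0.5835, -0.3827, 0.27]] 0.05069249697609517 0.0981
0.275 [[0.5944, -0.3338, 0.275], [0.5831, -0.3818, 0.275]] 0.04924865393990878 0.0975
0.28 [[0.5936, -0.3344, 0.28], [0.5827, -0.3809, 0.28]] 0.04780481090372242 0.0969
0.285 [[0.5929, -0.335, 0.285], [0.5823, -0.3801, 0.285]] 0.046360967867536025 0.0963
```

nudge_tcp(
  steps=[
    {"finger_gap": 0.03,"rz": -0.058},
    {"finger_gap": 0.03,"x": -0.006,"y": -0.015},
    {"finger_gap": 0.03,"x": -0.0112,"y": -0.0307},
    {"finger_gap": 0.03,"x": -0.0112,"y": -0.0307},
    {"finger_gap": 0.03,"x": -0.0112,"y": -0.0307},
    {"finger_gap": 0.03,"x": -0.0112,"y": -0.0307},
    {"finger_gap": 0.03,"x": -0.0112,"y": -0.0307},
    {"finger_gap": 0.03,"x": -0.0112,"y": -0.0307},
    {"finger_gap": 0.03,"x": -0.0112,"y": -0.0307},
    {"finger_gap": 0.03,"x": -0.0112,"y": -0.0307},
    {"finger_gap": 0.03,"x": -0.0112,"y": -0.0307},
    {"finger_gap": 0.03,"x": -0.0112,"y": -0.0307},
    {"finger_gap": 0.03,"x": -0.0112,"y": -0.0307},
    {"finger_gap": 0.03,"x": -0.0112,"y": -0.0307},
    {"finger_gap": 0.03,"x": -0.0112,"y": -0.0307},
    {"finger_gap": 0.03,"x": -0.0112,"y": -0.0307},
    {"finger_gap": 0.03,"x": -0.006,"y": -0.0155},
    {"finger_gap": 0.03},
    {"finger_gap": 0.03},
  ],
)

```text
time: 5.95
tool_pos: [0.4108, 0.1499, 0.2626]
ee_rot: [3.138, 0.004, -0.18]
wrist_force: [0.6, -0.9, -4.2]
width: 0.0494
finger_force: 30.0
```

Run:
```python
from h import *
s=snapshot("wrist"); np.save("pics/w3.npy",s,allow_pickle=True); cv2.imwrite("pics/w3.png",s["color"])
o=telemetry.get_obs(); print(o["tool_pos"],o["ee_rot"])
go(.4125,.1494,.26,-.183)
```

```text
[0.41122856 0.14920249 0.26305572] [ 3.1386519   0.003504   -0.18199987]
tilt [-0.003  0.004] turn 0.001 shift [ 0.0012 -0.0004  0.0031]
```

View pics/w3.png

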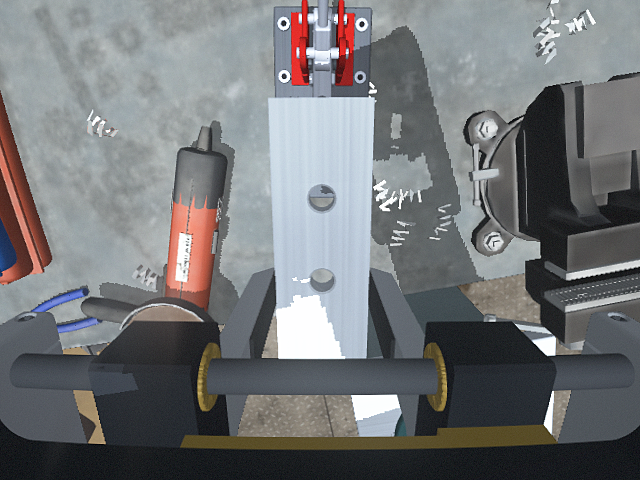

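The wrist view shows the jig's far end beyond the plate: far corners at about (274,8) and (373,8), with base side edges down to (275,97) and (370,97).

Run:
```python
from h import *
w=load("w3")
c=w["color"].astype(int)
for r in (15,30,45,90):
    row=c[r].sum(1); print(r,[ (x,int(row[x+1]-row[x-1])) for x in list(range(266,284))+list(range(362,382)) if abs(row[x+1]-row[x-1])>60])
P=onz(w,[[274,8],[372.5,8],[370.5,97],[275,97],[284,23],[363,23],[284,77],[363,77]],.015)*1000; print(np.round(P,1))
print("far width",np.linalg.norm(P[0]-P[1]))
for i,j in((0,1),(4,5),(6,7)):
    d=P[i]-P[j]; m=(P[i]+P[j])/2; print("mid",m[:2],"axis yaw",np.arctan2(-d[0],d[1]))
m1,m2=(P[4]+P[5])/2,(P[6]+P[7])/2; print("long yaw",np.arctan2(*(m1-m2)[1::-1]))
a=-.183
for m in((P[0]+P[1])/2,):print("origin from far edge",m[:2]-130*np.array([np.cos(a),np.sin(a)]))
```

```text
15 [(272, -83), (273, -186), (275, 100), (370, -182), (371, 151), (372, 252)]
30 [(272, -100), (273, -162), (275, 84), (280, -125), (282, 310), (363, -155), (364, -334), (365, -218), (369, -85), (371, 139), (372, 111)]
45 [(272, -98), (273, -174), (275, 89), (363, -92), (366, -63), (367, -136), (368, -99), (369, -62), (371, 111)]
90 [(274, -201), (275, -81), (276, 142), (367, -107), (368, 142), (369, 597), (370, 358), (376, -541), (377, -500)]
[[637.5 161.4  15. ]
 [618.2  54.1  15. ]
 [525.3  70.4  15. ]
 [545.  179.6  15. ]
 [620.3 153.6  15. ]
 [604.8  66.9  15. ]
 [564.5 164.9  15. ]
 [548.4  75.7  15. ]]
far width 109.00932956973047
mid [627.8379867  107.75888923] axis yaw -0.1775933079228609
mid [612.55425825 110.23634869] axis yaw -0.17767742980137322
mid [556.47803348 120.3189614 ] axis yaw -0.1781683439712968
long yaw -0.17790106496193567
origin from far edge [500.00870362 131.41632751]
```

Run:
```python
from h import *
go(.4124,.1472,.024,-.179)
```

```text
tilt [-0.003  0.004] turn -0.003 shift [0.0015 0.0018 0.2391]
```

nudge_tcp(
  steps=[
    {"finger_gap": 0.03,"x": 0.0015,"y": 0.002,"z": 0.02,"rz": -0.003},
    {"finger_gap": 0.03,"z": 0.035},
    {"finger_gap": 0.03,"z": 0.035},
    {"finger_gap": 0.03,"z": 0.035},
    {"finger_gap": 0.03,"z": 0.035},
    {"finger_gap": 0.03,"z": 0.03},
    {"finger_gap": 0.03,"z": 0.025},
    {"finger_gap": 0.03,"z": 0.015},
    {"finger_gap": 0.03,"z": 0.007},
    {"finger_gap": 0.03},
    {"finger_gap": 0.03},
  ],
)

```text
time: 6.92
tool_pos: [0.4091, 0.146, 0.0265]
ee_rot: [3.138, 0.01, -0.181]
wrist_force: [-7.3, -2.0, -4.8]
width: 0.0494
finger_force: 30.0
```

Run:
```python
from h import *
for n in("top","wrist"):
    s=snapshot(n); np.save(f"pics/{n}4.npy",s,allow_pickle=True)
    cv2.imwrite(f"pics/{n}4.png",s["color"] if n=="wrist" else cv2.resize(s["color"][185:335,155:255],None,fx=4,fy=4))
go(.4124,.1472,.021,-.179)
```

```text
tilt [-0.004  0.009] turn -0.002 shift [ 0.0031 -0.0017  0.0058]
```

View pics/wrist4.png

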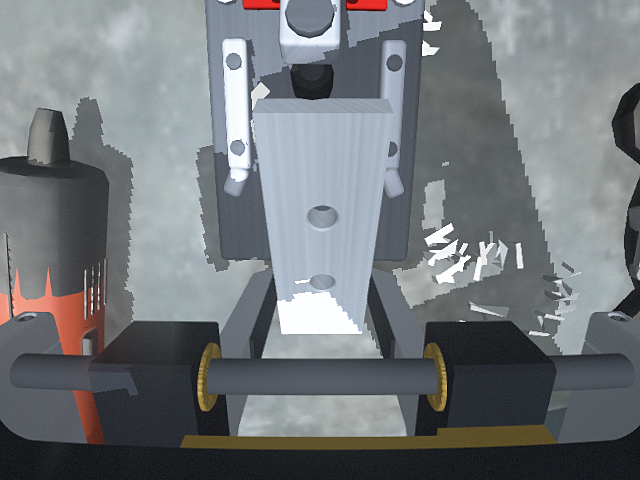

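The picture shows the plate's front edge 144 px wide (rows 98–112), so it is much nearer the camera: the nose came down on the open clamp arm and the plate tipped up in the grip. I'll lift, back off and level it by pressing its tail on the bench in front of the jig. First I'll check the bench edge and the tilt.

nudge_tcp(
  steps=[
    {"finger_gap": 0.03,"z": -0.02},
    {"finger_gap": 0.03,"z": -0.03},
    {"finger_gap": 0.03,"x": -0.02,"z": -0.03},
    {"finger_gap": 0.03,"x": -0.03},
    {"finger_gap": 0.03,"x": -0.02},
    {"finger_gap": 0.03},
    {"finger_gap": 0.03},
  ],
)

```text
time: 7.6
tool_pos: [0.3445, 0.1597, 0.1094]
ee_rot: [-3.141, -0.003, -0.179]
wrist_force: [0.7, 0.5, -4.4]
width: 0.0498
finger_force: 30.0
```

Run:
```python
from h import *
s=snapshot("wrist"); np.save("pics/w5.npy",s,allow_pickle=True)
t=load("top0"); print("bench edge",onz(t,[[150,397],[215,397]],0)); print("vice left",onz(t,[[288,380],[288,345]],.17),"grinder",onz(t,[[140,275],[115,340],[97,392]],.05))
c=s["color"]; print(np.round(telemetry.get_obs()["tool_pos"],4),telemetry.get_obs()["wrist_force"])
g=c.astype(int).sum(2)
for x in (300,320,340): d=g[60:160,x]; k=np.abs(d[2:]-d[:-2]); print(x,[(60+i+1,int(d[i+2]-d[i])) for i in np.where(k>70)[0]])
for r in (125,135,150): d=g[r]; print(r,[(x,int(d[x+1]-d[x-1])) for x in range(235,415) if abs(d[x+1]-d[x-1])>90])
```

```text
bench edge [[0.26256686 0.22611729 0.        ]
 [0.26299098 0.09555292 0.        ]]
vice left [[ 0.31845958 -0.0564656   0.17      ]
 [ 0.37601913 -0.05528507  0.17      ]] grinder [[0.50461619 0.24736068 0.05      ]
 [0.37686901 0.28550811 0.05      ]
 [0.27954767 0.3107906  0.05      ]]
[0.3451 0.1597 0.1092] [ 0.42353264  0.80806664 -3.99535341]
300 [(np.int64(80), -224), (np.int64(81), -201), (np.int64(96), 180), (np.int64(97), 209), (np.int64(109), 83), (np.int64(110), 109)]
320 [(np.int64(75), -158), (np.int64(76), -228), (np.int64(96), 185), (np.int64(97), 189), (np.int64(110), 94)]
340 [(np.int64(63), -223), (np.int64(64), -144), (np.int64(96), 183), (np.int64(97), 185), (np.int64(110), 89)]
125 [(245, -290), (246, -458), (248, 295), (249, 259), (254, 102), (389, -100), (390, -284), (391, -160), (403, 119), (404, 539), (405, 360)]
135 [(241, -295), (242, -265), (247, -102), (255, 348), (256, 218), (388, -308), (389, -291), (407, 434), (408, 520), (412, -91), (413, -232)]
150 [(242, -266), (243, -206), (256, 136), (257, 279), (258, 125), (386, -229), (387, -292), (405, 263), (406, 476), (407, 195), (410, -319), (411, -284)]
```

nudge_tcp(
  steps=[
    {"finger_gap": 0.03,"x": -0.025,"z": 0.01},
    {"finger_gap": 0.03,"z": 0.03},
    {"finger_gap": 0.03,"z": 0.03},
    {"finger_gap": 0.03,"z": 0.015},
    {"finger_gap": 0.03,"z": 0.005},
    {"finger_gap": 0.03,"z": 0.005},
    {"finger_gap": 0.03,"z": 0.004},
    {"finger_gap": 0.03,"z": 0.003},
    {"finger_gap": 0.03,"z": 0.002},
    {"finger_gap": 0.03},
  ],
)

```text
time: 8.48
tool_pos: [0.3215, 0.1642, 0.0106]
ee_rot: [3.14, -0.002, -0.18]
wrist_force: [-13.3, -6.9, 29.4]
width: 0.0496
finger_force: 30.0
```

nudge_tcp(
  steps=[
    {"finger_gap": 0.065},
    {"finger_gap": 0.065},
    {"finger_gap": 0.065},
    {"finger_gap": 0.065},
    {"finger_gap": 0.065},
  ],
)

```text
time: 8.9
tool_pos: [0.32, 0.1647, 0.0046]
ee_rot: [-3.141, -0.001, -0.179]
wrist_force: [0.2, 0.3, 0.3]
width: 0.0651
finger_force: 0.0
```

Run:
```python
from h import *
s=snapshot("wrist"); np.save("pics/w6.npy",s,allow_pickle=True); cv2.imwrite("pics/w6.png",s["color"])
```

```text
(no output)
```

View pics/w6.png

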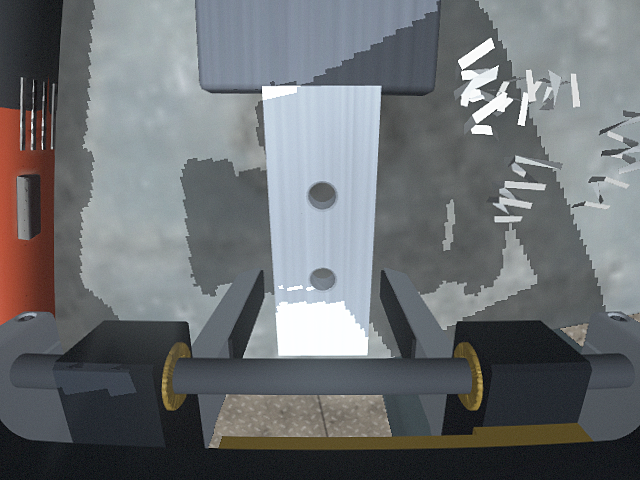

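The picture shows the plate (front edge row 85, cols 263–381) with its nose resting about 8 mm over the jig's base edge (row 95) and its tail on the bench, a tilt of about 6°. That still clears the arm, so I'll regrip, slide it in low and release just above the base.

nudge_tcp(
  steps=[
    {"finger_gap": 0.03},
    {"finger_gap": 0.03},
    {"finger_gap": 0.03},
    {"finger_gap": 0.03},
    {"finger_gap": 0.03},
    {"finger_gap": 0.03},
    {"finger_gap": 0.03,"z": -0.01},
    {"finger_gap": 0.03,"z": -0.01},
    {"finger_gap": 0.03,"z": -0.005},
    {"finger_gap": 0.03},
    {"finger_gap": 0.03},
  ],
)

```text
time: 9.87
tool_pos: [0.32, 0.1646, 0.03]
ee_rot: [-3.141, -0.001, -0.179]
wrist_force: [0.0, -0.1, -4.6]
width: 0.0498
finger_force: 30.0
```

Run:
```python
from h import *
s=snapshot("wrist"); np.save("pics/w7.npy",s,allow_pickle=True)
c=s["color"].astype(int); g=c.sum(2); o=telemetry.get_obs(); p=o["tool_pos"]; print(p,o["ee_rot"])
for x in (300,320,340): d=g[60:120,x]; print(x,[(60+i+1,int(d[i+2]-d[i])) for i in range(58) if abs(d[i+2]-d[i])>50])
for r in (100,110): d=g[r]; print(r,[(x,int(d[x+1]-d[x-1])) for x in range(235,415) if abs(d[x+1]-d[x-1])>60])
a=-.179;R=np.array([[np.cos(a),np.sin(a)],[-np.sin(a),np.cos(a)]]); J=np.array([.501,.1312])
print("grip in jig",R@(p[:2]-J))
for z in (.04,.045,.05,.055,.06,.065):
    P=onz(s,[[263.5,86],[380.5,86]],z); print(z,np.linalg.norm(P[0]-P[1]),R@(P.mean(0)[:2]-J))
go(*(J+R.T@[-.095,0]),.0295,a)
```

```text
[0.31954255 0.16450901 0.02948657] [ 3.14154268e+00 -4.97433193e-05 -1.79236318e-01]
300 [(75, -209), (76, -228), (83, 340), (84, 533), (85, 157), (89, -142), (90, -113)]
320 [(75, -206), (76, -204), (83, 205), (84, 410), (85, 160)]
340 [(62, -52), (63, -220), (64, -130), (83, 176), (84, 396), (85, 194)]
100 [(261, 87), (262, 225), (263, 104), (275, 110), (276, -70), (277, -124), (379, -316), (380, -487), (381, -193), (412, 73), (413, 131), (414, 83)]
110 [(262, 177), (263, 189), (379, -464), (380, -360), (381, 71)]
grip in jig [-0.18448869  0.0004691 ]
0.04 0.05378308586131845 [-0.08197656  0.00026439]
0.045 0.05219970108805587 [-0.08272004  0.0002629 ]
0.05 0.050616316314793304 [-0.08346353  0.0002614 ]
0.055 0.04903293154153074 [-0.08420702  0.00025991]
0.06 0.04744954676826815 [-0.0849505   0.00025842]
0.065 0.045866161995005615 [-0.08569399  0.00025693]
tilt [-0. -0.] turn -0.0 shift [ 0.0895  0.0005 -0.    ]
```

nudge_tcp(
  steps=[
    {"finger_gap": 0.03,"y": 0.0005,"z": 0.006},
    {"finger_gap": 0.03,"x": 0.005,"z": 0.0055},
    {"finger_gap": 0.03,"x": 0.012},
    {"finger_gap": 0.03,"x": 0.012},
    {"finger_gap": 0.03,"x": 0.012},
    {"finger_gap": 0.03,"x": 0.012},
    {"finger_gap": 0.03,"x": 0.012},
    {"finger_gap": 0.03,"x": 0.012},
    {"finger_gap": 0.03,"x": 0.008},
    {"finger_gap": 0.03,"x": 0.004},
    {"finger_gap": 0.03},
    {"finger_gap": 0.03,"z": 0.001},
    {"finger_gap": 0.03},
    {"finger_gap": 0.03},
  ],
)

```text
time: 11.08
tool_pos: [0.4064, 0.1483, 0.0167]
ee_rot: [3.141, 0.001, -0.179]
wrist_force: [-1.3, -0.3, -4.9]
width: 0.0499
finger_force: 30.0
```

Run:
```python
from h import *
s=snapshot("wrist"); np.save("pics/w8.npy",s,allow_pickle=True); cv2.imwrite("pics/w8.png",s["color"])
```

```text
(no output)
```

View pics/w8.png

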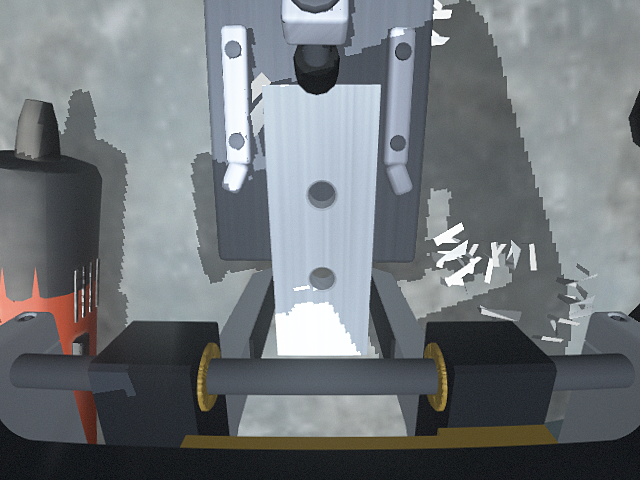

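The nose (row 85, cols 264–381) is now under the black pad at (317,68), between the rails (inner edges about 250 and 387) and within ~2 mm of centre. Releasing to let it drop flat.

nudge_tcp(
  steps=[
    {"finger_gap": 0.03,"y": -0.0015},
    {"finger_gap": 0.06},
    {"finger_gap": 0.06},
    {"finger_gap": 0.06},
    {"finger_gap": 0.06},
    {"finger_gap": 0.06},
  ],
)

```text
time: 11.63
tool_pos: [0.4079, 0.1497, 0.0175]
ee_rot: [-3.141, -0.001, -0.179]
wrist_force: [-0.3, -0.4, -0.2]
width: 0.0602
finger_force: 0.0
```

Run:
```python
from h import *
s=snapshot("wrist"); np.save("pics/w9.npy",s,allow_pickle=True)
g=s["color"].astype(int).sum(2)
for x in (290,300,345): d=g[80:130,x]; print(x,[(80+i+1,int(d[i+2]-d[i])) for i in range(48) if abs(d[i+2]-d[i])>50])
for r in (130,180): d=g[r]; print(r,[(x,int(d[x+1]-d[x-1])) for x in range(215,415) if abs(d[x+1]-d[x-1])>90])
p=telemetry.get_obs()["tool_pos"];a=-.179;R=np.array([[np.cos(a),np.sin(a)],[-np.sin(a),np.cos(a)]]); J=np.array([.501,.1312])
print("grip in jig",R@(p[:2]-J),p[2])
```

```text
290 [(81, -83), (82, -74), (85, 104), (86, 388), (87, 313)]
300 [(85, 112), (86, 414), (87, 291)]
345 [(85, 161), (86, 463), (87, 235)]
130 [(216, 102), (229, 239), (230, 307), (248, -299), (249, -318), (253, -107), (256, 375), (257, 231), (264, -217), (265, -232), (266, 225), (267, 320), (373, -472), (374, -443), (388, 110), (389, 131), (390, 104), (411, -106), (412, -203), (413, -98)]
180 [(216, -109), (217, -109), (227, 424), (228, 332), (235, -108), (238, -205), (239, -156), (247, -98), (248, -97), (267, 100), (268, 328), (269, 273), (310, -106), (313, -198), (314, -163), (327, 112), (328, 125), (330, 114), (331, 160), (371, -157), (372, -378), (373, -232), (392, 132), (412, -210), (413, -129)]
grip in jig [-0.09500458  0.00162947] 0.017382486062828873
```

nudge_tcp(
  steps=[
    {"finger_gap": 0.03,"y": 0.001},
    {"finger_gap": 0.03},
    {"finger_gap": 0.03},
    {"finger_gap": 0.03},
    {"finger_gap": 0.03},
    {"finger_gap": 0.03,"x": 0.003},
    {"finger_gap": 0.03,"x": 0.003},
    {"finger_gap": 0.03,"x": 0.002},
    {"finger_gap": 0.03},
    {"finger_gap": 0.03},
  ],
)

```text
time: 12.52
tool_pos: [0.4135, 0.1474, 0.017]
ee_rot: [3.141, 0.004, -0.179]
wrist_force: [-5.4, 1.4, 5.4]
width: 0.0497
finger_force: 29.9
```

nudge_tcp(
  steps=[
    {"finger_gap": 0.03,"x": 0.002},
    {"finger_gap": 0.03,"x": 0.002},
    {"finger_gap": 0.03,"x": 0.002},
    {"finger_gap": 0.03},
    {"finger_gap": 0.03},
  ],
)

```text
time: 12.93
tool_pos: [0.4192, 0.1463, 0.017]
ee_rot: [3.141, 0.004, -0.179]
wrist_force: [-5.6, 1.6, 5.6]
width: 0.0499
finger_force: 29.9
```

nudge_tcp(
  steps=[
    {"finger_gap": 0.03,"x": 0.002,"z": -0.0005},
    {"finger_gap": 0.03,"x": 0.002},
    {"finger_gap": 0.03},
    {"finger_gap": 0.03},
  ],
)

```text
time: 13.27
tool_pos: [0.4241, 0.1453, 0.0171]
ee_rot: [3.141, 0.002, -0.179]
wrist_force: [-4.3, 0.8, 2.0]
width: 0.0496
finger_force: 29.9
```

nudge_tcp(
  steps=[
    {"finger_gap": 0.03,"x": 0.002},
    {"finger_gap": 0.03,"x": 0.002},
    {"finger_gap": 0.03},
    {"finger_gap": 0.03},
  ],
)

```text
time: 13.6
tool_pos: [0.4283, 0.1445, 0.0171]
ee_rot: [3.141, 0.001, -0.179]
wrist_force: [-3.4, 0.8, 0.7]
width: 0.0495
finger_force: 29.9
```

nudge_tcp(
  steps=[
    {"finger_gap": 0.03,"x": 0.002},
    {"finger_gap": 0.03,"x": 0.002},
    {"finger_gap": 0.03},
    {"finger_gap": 0.03},
  ],
)

```text
time: 13.93
tool_pos: [0.4296, 0.1443, 0.017]
ee_rot: [3.141, 0.007, -0.179]
wrist_force: [-11.7, 0.7, 7.0]
width: 0.0498
finger_force: 29.9
```

nudge_tcp(
  steps=[
    {"finger_gap": 0.03,"x": 0.002},
    {"finger_gap": 0.03},
    {"finger_gap": 0.03},
  ],
)

```text
time: 14.18
tool_pos: [0.4297, 0.1443, 0.017]
ee_rot: [3.14, 0.012, -0.179]
wrist_force: [-16.1, 1.7, 11.5]
width: 0.0495
finger_force: 29.9
```

nudge_tcp(
  steps=[
    {"finger_gap": 0.03,"x": -0.003},
    {"finger_gap": 0.03,"x": -0.001},
    {"finger_gap": 0.065},
    {"finger_gap": 0.065},
    {"finger_gap": 0.065},
    {"finger_gap": 0.065},
    {"finger_gap": 0.065},
  ],
)

```text
time: 14.77
tool_pos: [0.4316, 0.1443, 0.0177]
ee_rot: [-3.141, -0.001, -0.179]
wrist_force: [-0.8, -1.1, 0.1]
width: 0.0647
finger_force: 0.0
```

Run:
```python
from h import *
s=snapshot("wrist"); np.save("pics/w10.npy",s,allow_pickle=True); cv2.imwrite("pics/w10.png",s["color"])
```

```text
(no output)
```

View pics/w10.png

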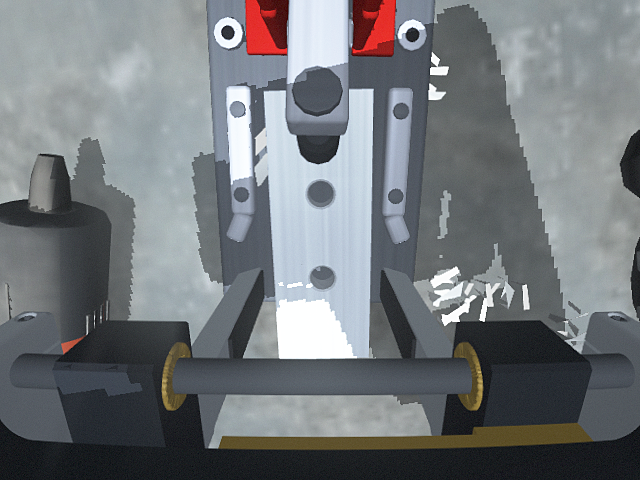

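The plate lies flat between the rails (front edge row 89, cols 265–373; rails' inner edges about 250 and 388) with the pad hanging above it. I'll check that it has not sprung back.

Run:
```python
from h import *
a=-.179;R=np.array([[np.cos(a),np.sin(a)],[-np.sin(a),np.cos(a)]]); J=np.array([.501,.1312])
for n,q in(("w9",[[272,86.2],[368,86.2]]),("w10",None)):
    s=load(n); 
    if q is None:
        g=s["color"].astype(int).sum(2)
        e=[80+np.argmax(np.diff(g[80:100,x])) +.5 for x in (272,276,280,358,364,368)]; print(e)
        print([(x,int(g[170,x+1]-g[170,x-1])) for x in range(225,400) if abs(g[170,x+1]-g[170,x-1])>90])
        q=[[276,np.mean(e[:3])],[364,np.mean(e[3:])]]
    P=onz(s,q,.029); print(n,[(R@(p[:2]-J)).round(4) for p in P])
```

```text
w9 [array([0.0069, 0.0241]), array([ 0.0069, -0.0197])]
[np.float64(90.5), np.float64(90.5), np.float64(89.5), np.float64(88.5), np.float64(88.5), np.float64(88.5)]
[(229, 486), (230, 354), (250, -108), (251, -210), (252, -327), (254, 351), (255, 166), (371, -274), (372, -426), (373, -126), (384, 149), (385, 134), (386, 100)]
w10 [array([0.0294, 0.0211]), array([ 0.0302, -0.0191])]
```

nudge_tcp(
  steps=[
    {"finger_gap": 0.03},
    {"finger_gap": 0.03},
    {"finger_gap": 0.03},
    {"finger_gap": 0.03},
    {"finger_gap": 0.03},
  ],
)

```text
time: 15.23
tool_pos: [0.4309, 0.1443, 0.0174]
ee_rot: [3.141, -0.0, -0.179]
wrist_force: [-0.2, -0.5, 0.1]
width: 0.0498
finger_force: 29.9
```

nudge_tcp(
  steps=[
    {"finger_gap": 0.03,"x": 0.001},
    {"finger_gap": 0.03,"x": 0.001},
    {"finger_gap": 0.03,"x": 0.001},
    {"finger_gap": 0.03},
  ],
)

```text
time: 15.57
tool_pos: [0.4309, 0.1443, 0.0174]
ee_rot: [3.141, 0.007, -0.179]
wrist_force: [-9.0, -0.2, 7.5]
width: 0.0495
finger_force: 29.9
```

Still hard against the stop, so the plate stayed put. Releasing, lifting and turning for the lever.

nudge_tcp(
  steps=[
    {"finger_gap": 0.03,"x": -0.002},
    {"finger_gap": 0.03,"x": -0.001},
    {"finger_gap": 0.065},
    {"finger_gap": 0.065},
    {"finger_gap": 0.065},
    {"finger_gap": 0.065},
    {"finger_gap": 0.065,"z": -0.01},
    {"finger_gap": 0.065,"z": -0.03},
    {"finger_gap": 0.065,"z": -0.035},
    {"finger_gap": 0.065,"z": -0.035},
    {"finger_gap": 0.065,"z": -0.035},
    {"finger_gap": 0.065,"z": -0.035},
    {"finger_gap": 0.065,"z": -0.035},
    {"finger_gap": 0.065,"z": -0.02},
    {"finger_gap": 0.065},
  ],
)

```text
time: 16.82
tool_pos: [0.4333, 0.1449, 0.2595]
ee_rot: [-3.137, -0.012, -0.179]
wrist_force: [-0.2, -0.0, 0.6]
width: 0.0645
finger_force: 0.0
```

nudge_tcp(
  steps=[
    {"finger_gap": 0.065,"rz": -0.1208},
    {"finger_gap": 0.065,"rz": -0.1208},
    {"finger_gap": 0.065,"rz": -0.1208},
    {"finger_gap": 0.065,"rz": -0.1208},
    {"finger_gap": 0.065,"rz": -0.1208},
    {"finger_gap": 0.065,"rz": -0.1208},
    {"finger_gap": 0.065,"rz": -0.1208},
    {"finger_gap": 0.065,"rz": -0.1208},
    {"finger_gap": 0.065,"rz": -0.1208},
    {"finger_gap": 0.065,"rz": -0.1208},
    {"finger_gap": 0.065,"rz": -0.1208},
    {"finger_gap": 0.065,"rz": -0.1208},
    {"finger_gap": 0.065,"rz": -0.1208},
    {"finger_gap": 0.065},
    {"finger_gap": 0.065},
  ],
)

```text
time: 18.07
tool_pos: [0.4304, 0.1443, 0.2515]
ee_rot: [-3.14, 0.001, 1.388]
wrist_force: [-1.1, 0.6, -0.8]
width: 0.0651
finger_force: 0.0
```

Run:
```python
from h import *
go(.6168,.1306,.166,np.pi/2-.179)
t=snapshot("top"); s=snapshot("scene"); np.save("pics/t11.npy",t,allow_pickle=True)
def red(S,box):
    c=S["color"].astype(int); return cv2.minAreaRect(blob((c[:,:,2]>170)&(c[:,:,1]<70)&(c[:,:,0]<70),box))
a,b=red(t,(170,190,222,216)),red(s,(225,270,262,305)); print(a,b,cross(t,a[0],s,b[0]))
```

```text
tilt [-0.001  0.001] turn -0.004 shift [0.0197 0.1858 0.0855]
((195.87106323242188, 206.11895751953125), (38.62894058227539, 8.280542373657227), 11.768288612365723) ((242.16897583007812, 287.1275939941406), (8.387594223022461, 33.96560287475586), 48.36646270751953) (array([0.61450084, 0.11221473, 0.17853107]), np.float64(0.0019518743263442857))
```

nudge_tcp(
  steps=[
    {"finger_gap": 0.065,"x": 0.004,"y": 0.031,"rz": -0.004},
    {"finger_gap": 0.065,"x": 0.004,"y": 0.031},
    {"finger_gap": 0.065,"x": 0.004,"y": 0.031},
    {"finger_gap": 0.065,"x": 0.004,"y": 0.031},
    {"finger_gap": 0.065,"x": 0.004,"y": 0.031},
    {"finger_gap": 0.065,"y": 0.031},
    {"finger_gap": 0.065,"z": 0.02},
    {"finger_gap": 0.065,"z": 0.03},
    {"finger_gap": 0.065,"z": 0.025},
    {"finger_gap": 0.065,"z": 0.01},
    {"finger_gap": 0.065},
    {"finger_gap": 0.065},
  ],
)

```text
time: 19.17
tool_pos: [0.6174, 0.1315, 0.1676]
ee_rot: [-3.141, 0.0, 1.395]
wrist_force: [-0.4, 0.6, 0.7]
width: 0.0649
finger_force: 0.0
```

Run:
```python
from h import *
s=snapshot("wrist"); cv2.imwrite("pics/w12.png",s["color"]); go(.6168,.1306,.166,np.pi/2-.179)
```

```text
tilt [-0.002 -0.001] turn 0.003 shift [-0.0012 -0.0011  0.0032]
```

View pics/w12.png

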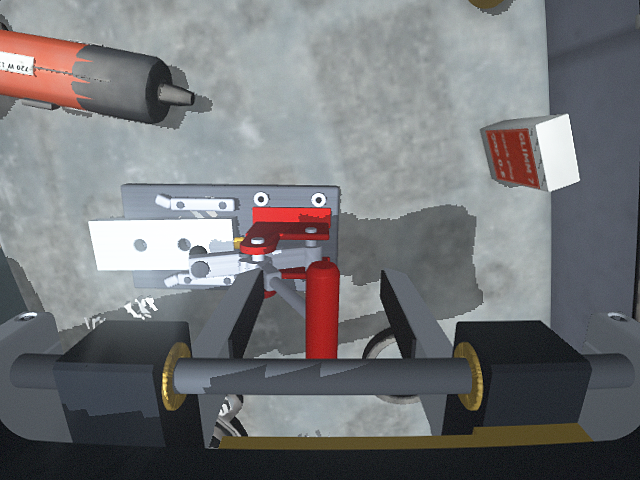

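The picture shows the red grip bar (cols 305–338) centred between the open fingers, with the stem clear of them and the plate still in the jig. Closing on it and following the arc.

nudge_tcp(
  steps=[
    {"finger_gap": 0.01},
    {"finger_gap": 0.01},
    {"finger_gap": 0.01},
    {"finger_gap": 0.01},
    {"finger_gap": 0.01},
    {"finger_gap": 0.01},
    {"finger_gap": 0.01},
  ],
)

```text
time: 19.8
tool_pos: [0.6174, 0.1315, 0.1675]
ee_rot: [-3.142, 0.0, 1.395]
wrist_force: [-0.4, -0.0, -0.4]
width: 0.0219
finger_force: 0.0
```

nudge_tcp(
  steps=[
    {"finger_gap": 0.01,"y": -0.0093,"z": -0.0048},
    {"finger_gap": 0.01,"y": -0.0098,"z": -0.0037},
    {"finger_gap": 0.01,"y": -0.0101,"z": -0.0027},
    {"finger_gap": 0.01,"y": -0.0103,"z": -0.0017},
    {"finger_gap": 0.01,"y": -0.0105,"z": -0.0005},
    {"finger_gap": 0.01},
  ],
)

```text
time: 20.3
tool_pos: [0.5714, 0.1399, 0.1842]
ee_rot: [3.128, -0.002, 1.395]
wrist_force: [8.9, -1.4, 1.1]
width: 0.017
finger_force: 30.0
```

nudge_tcp(
  steps=[
    {"finger_gap": 0.01,"y": -0.0105,"z": 0.0005},
    {"finger_gap": 0.01,"y": -0.0103,"z": 0.0017},
    {"finger_gap": 0.01,"y": -0.0101,"z": 0.0027},
    {"finger_gap": 0.01,"y": -0.0098,"z": 0.0037},
    {"finger_gap": 0.01,"y": -0.0093,"z": 0.0048},
    {"finger_gap": 0.01,"y": -0.0088,"z": 0.0057},
    {"finger_gap": 0.01,"y": -0.0081,"z": 0.0066},
    {"finger_gap": 0.01},
  ],
)

```text
time: 20.97
tool_pos: [0.5067, 0.1528, 0.1609]
ee_rot: [3.125, -0.006, 1.395]
wrist_force: [7.3, 0.3, 9.3]
width: 0.0167
finger_force: 30.0
```

nudge_tcp(
  steps=[
    {"finger_gap": 0.01,"y": -0.0074,"z": 0.0074},
    {"finger_gap": 0.01,"y": -0.0066,"z": 0.0081},
    {"finger_gap": 0.01,"y": -0.0057,"z": 0.0088},
    {"finger_gap": 0.01,"y": -0.0048,"z": 0.0093},
    {"finger_gap": 0.01},
  ],
)

```text
time: 21.38
tool_pos: [0.48, 0.1579, 0.1229]
ee_rot: [3.134, -0.005, 1.396]
wrist_force: [6.2, 4.0, -0.7]
width: 0.0174
finger_force: 30.0
```

nudge_tcp(
  steps=[
    {"finger_gap": 0.01,"y": -0.0037,"z": 0.0098},
    {"finger_gap": 0.01,"y": -0.0027,"z": 0.0101},
    {"finger_gap": 0.01,"y": -0.001,"z": 0.005},
    {"finger_gap": 0.01},
    {"finger_gap": 0.01},
  ],
)

```text
time: 21.8
tool_pos: [0.4721, 0.1592, 0.0972]
ee_rot: [3.138, -0.004, 1.395]
wrist_force: [5.5, 3.9, 0.9]
width: 0.017
finger_force: 30.0
```

nudge_tcp(
  steps=[
    {"finger_gap": 0.01,"z": 0.003},
    {"finger_gap": 0.01,"z": 0.002},
    {"finger_gap": 0.01},
  ],
)

```text
time: 22.05
tool_pos: [0.4722, 0.1592, 0.0969]
ee_rot: [3.137, -0.005, 1.395]
wrist_force: [-3.2, 2.6, 20.0]
width: 0.0171
finger_force: 30.1
```

nudge_tcp(
  steps=[
    {"finger_gap": 0.05,"z": -0.003},
    {"finger_gap": 0.05},
    {"finger_gap": 0.05},
    {"finger_gap": 0.05},
    {"finger_gap": 0.05},
    {"finger_gap": 0.05},
    {"finger_gap": 0.05,"z": -0.02},
    {"finger_gap": 0.05,"z": -0.03},
    {"finger_gap": 0.05,"z": -0.035},
    {"finger_gap": 0.05,"z": -0.035},
    {"finger_gap": 0.05,"z": -0.035},
    {"finger_gap": 0.05},
    {"finger_gap": 0.05},
  ],
)

```text
time: 23.13
tool_pos: [0.4721, 0.1577, 0.2521]
ee_rot: [3.137, -0.002, 1.395]
wrist_force: [-0.6, 0.6, -0.2]
width: 0.0502
finger_force: 0.0
```

Run:
```python
from h import *
w=snapshot("wrist");t=snapshot("top");s=snapshot("scene")
f=lambda S,b:cv2.resize(S["color"][b[1]:b[3],b[0]:b[2]],(400,500),interpolation=3)
cv2.imwrite("pics/end.png",np.hstack([f(s,(220,265,345,410)),f(w,(120,0,504,480))]))
c=s["color"].astype(int); b=cv2.minAreaRect(blob((c[:,:,2]>170)&(c[:,:,1]<70)&(c[:,:,0]<70),(230,280,345,380))); print(b)
J,a=np.array([.501,.1312]),-.179;x=-.034; print("expected grip px scene",proj(s,[J[0]+x*np.cos(a),J[1]+x*np.sin(a),.109]))
```

```text
((304.0, 348.0), (8.485280990600586, 33.941123962402344), 45.0)
expected grip px scene [[304.40715432 347.08577626]]
```

View pics/end.png

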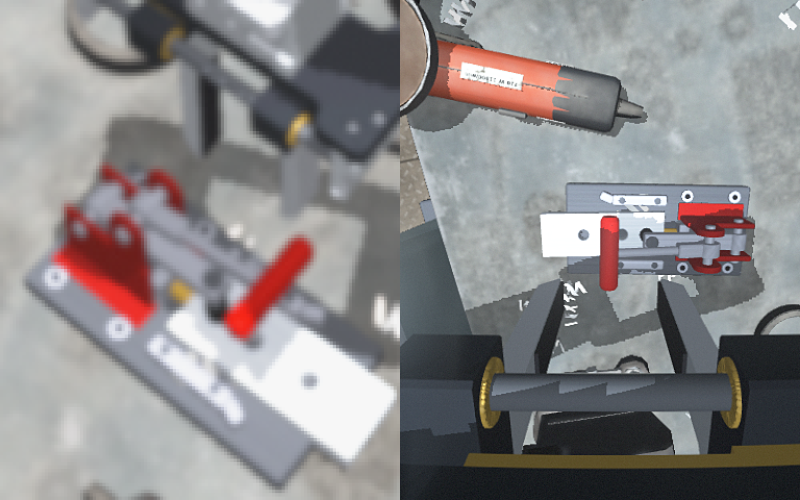

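The lever is at its stop: the grip is at pixel (304,348) against an expected (304.4,347.1). The pad is down on the plate, the plate is still seated and the gripper is clear, so I'm handing in.

```bash
python3 -c "
from bench import robot, telemetry, snapshot
print(robot.close_job())"
```

```text
the job is handed in; nothing more can be done
None
```

I handed the job in at about 23 s. The plate is against its hard stop, the lever is at its past-centre stop with the pad down on the plate, and the gripper is clear; no verdict came back, and the pad force was not measured. On the first try the plate's nose caught the open clamp arm and tipped in the grip, so I set it down on the bench, regripped it and slid it in.

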